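Uncover the specimen and hold the hand microscope over it

ROBOT

A 6-joint arm with a two-finger parallel gripper is mounted at the origin on the work surface. World frame = base frame: x ahead of the robot, y to its left, z up, the work surface at z = 0. Lengths are in m, angles in degrees, forces in N, time in s.
With the tool pointing down it reaches from about 0.35 to 0.875 m from the base axis. Payload 4.2 kg.
Tool frame: the origin (TCP) lies where the fingers leave the gripper's body, on its centre line; the fingertips stand 70 mm ahead of it and the grasp point (between the pads) lies 51 mm ahead of it; z points along the fingers, y is the direction in which the jaws open and shut (so a half turn about z gives the same grasp; the last joint's range is limited). The gripper opens to 87 mm and grips with 3 to 60 N. Pads are 19 mm wide; open, the fingers measure 117 mm over their backs; the gripper's body (75 mm by 190 mm) begins 51 mm behind the grasp point.
Start: joints at [-52.85, 22.042, 0.453, 0, -68.411, -14.817], TCP at [0.238, -0.578, 0.292] pointing down, gripper open.
Joint ranges: [-179.83, 179.83], [-69.29, 118.12], [-61.27, 80.66], [-181.25, 117.63], [-171.15, -9.14], [-177.46, 177.46]. Speed limits (degrees/s): [159.86, 159.86, 180, 180, 180, 180].

INTERFACE

Orientations are given as a 3x3 rotation matrix whose columns are the frame's x, y, z axes.
In Python, from station import sense, capture, camera_model, finish_job gives the robot as it stands.
- The arm moves only by the shell command python3 -m inch 'ROWS'. ROWS is JSON, a list of rows, each an object with "hand": the closure, from 0 (fully open) to 1 (shut); "slide": the shift along the world's x, y, z in cm, a list of three; "yaw": the turn about the world's z in rad. A call has 1 to 10 rows; each row is the pose to reach, as a shift and turn from the pose commanded when the call began; what a row does not reach only later rows make up. A row lasts 1/8 s, in which the tool goes at most 62.5 mm and 10.7 degrees, less where a joint would pass 70% of its speed; a pose out of reach is approached as far as the arm can. A call with a gripper value outside its range is refused whole. The fingers move at their own pace and stop on an object; the grip force is fixed at half the most. Time passes only in rows, so rows that repeat a pose let the fingers close. It gives the time, the measured TCP pose, the force and the opening at its end, in the units of the state.
- sense(): the state, without advancing time (a new reading comes with each control period).
- capture(name): name is "side" or "top" or "wrist"; returns the picture (384x512x3 uint8, blue, green, red); there is no depth.
- camera_model(name): a dict with "mtx" (3x3 intrinsics, pixels), "k1" (the pictures are not rectified: a ray, as slopes to the right and down, at radius r is drawn at 1 + k1 r^2 times it, then the intrinsics apply), "xyz" and "orientation" of the camera in the world; the wrist camera has in their place "tool_from_camera" (4x4, takes a point from camera to tool coordinates, whose origin is the TCP and whose axes are the flange's). Camera axes: x right, y up, looking along -z (the intrinsics and any distortion apply to the point x, -y, -z); pixel columns grow to the right and rows downward; lengths in m; the calibration is good to about 2 mm. A picture is of the moment at which its call begins: read the wrist's pose just before it. camera_model takes no time and is no camera call.
- finish_job(): hands the job in, once; it reports no verdict.
The state is a dict: "time_s": time; "joints": joint angles; "joint_velocities": joint speeds; "effort": joint torques, N m; "tcp_pos": TCP position; "ee_rot": TCP orientation; "wrist_force": force on the tool from outside, world axes, zero at the start; "moment": the same for the moment, N m; "gripper_width": opening from 0.0 (shut) to 1.0 (fully open).
Only numpy, scipy, OpenCV 4.12 (cv2) and the standard library are available. Lean on these libraries where they do the work, as an engineer would, in place of code of your own. Each camera call takes 0.05 s, during which the arm holds its last target. There are 200 camera calls.

TASK

Lift the white dust cover off the specimen on the ball-screw stage and stand it in the blue parts tray, knob up. Then draw the hand microscope out of its slanted holder, turn it upright with the lens pointing straight down, and finish holding it still, centred over the specimen with the lens about 50 mm above it, for the picture to be taken. Do not drop anything, do not let the microscope touch the specimen or the stage, and leave the specimen in its nest and the other things on the bench where they are.

Things in the scene. Friction and masses are not known exactly. Their poses are not given: they have to be found in the camera images.
- stage: Steel ball-screw stage, fixed. Base 220 (x) x 130 (y) x 12 mm; bearing blocks 48 mm high at both ends (x = +-83 to +-109 mm); carriage plate 106 x 122 mm in the middle, its top 46 mm above the bench. Origin: centre of the underside; z up. On the middle of the carriage a dark ring (the nest: outside diameter 54, height 8, bore 39 mm) holds the specimen and centres the cover.
- specimen: Polished metal disc, diameter 36 mm, 10 mm thick, with a small etched square in the middle of its top; lies loose in the nest ring, hidden by the cover at the start. Origin: centre of its underside (46 mm above the bench); its top is 10 mm above the origin. Axis z up.
- cover: White plastic dust cover, an open-bottomed cap of outside diameter 68 mm (inside 62 mm) and height 40 mm, 90 g, with a black cylindrical knob on top: diameter 22 mm, from 41 to 64 mm above the cover's lower rim. Origin: centre of the lower rim plane; z up through the knob. At the start it stands on the carriage over the specimen and nest ring; lift it straight up at least 15 mm to clear them.
- tray: Blue open parts tray with a grey liner, fixed on the bench, 170 (x) x 140 (y) x 22 mm high, walls 4 mm, floor top 5 mm above the bench, empty. Origin: centre of the underside; z up.
- holder: Slanted holder, fixed: bright metal foot 125 (x) x 82 (y) x 14 mm with a grey tube (outside diameter 40, bore 31, length 60 mm) leaning 45 degrees from vertical towards the holder's own +x: closed end low on the -x side, mouth facing up and +x. Origin: centre of the underside; z up; its +x is the world's +x to within 0.45 rad. The microscope stands 55 mm deep in the tube.
- holder_mouth (a point): Centre of the mouth of the holder's tube (2 mm in +x from the holder's origin, 76 mm above the bench).
- scope: Hand microscope: white round barrel with two blue rings, diameter 28, length 150 mm, about 140 g, centre of mass half-way. Origin: centre of the lens end; z runs along the barrel from lens to tail. At the start the lens end is in the holder's tube; the barrel leans about 45 degrees towards the holder's +x, and its part from 55 to 150 mm is free to grip. Its turn about its own axis does not matter.
- lens (a point): Centre of the lens face of the microscope (same point as the origin of the scope).
- tail (a point): Centre of the tail end of the microscope, 150 mm from the lens.
- hex_key: Bystander: dark L-shaped hex key, 10 mm thick, arms 107 and 34 mm, lying on the bench near the robot. Origin below the long arm, x along it.
- screwdriver: Bystander: screwdriver with red handle, 150 mm long, lying on the bench near the robot. x along it.
- mouse: Bystander: black computer mouse with a blue line, about 100 x 60 x 35 mm, to the robot's right.
- oil: Bystander: small oil bottle, diameter 44 mm, 90 mm tall, red cap, on the far part of the bench.
- blocks_box: Bystander: open wooden box 100 x 70 x 30 mm, on the far part of the bench.
- coupon: Bystander: aluminium test plate 110 x 45 x 6 mm with two holes, lying on the far right part of the bench.
- flange: Bystander: steel flange, diameter 90 mm, 30 mm high, standing on a blue scissor lift 78 mm high at the left.
There are look-alikes about, which are no part of the job. What is shaped like the cover but turquoise is not meant. There is more than one size of the tray; the job needs the smaller.

How it is judged (in metres and radians):
On the way, in this order (a step that is already met when the one before it is completed fails the run):
1. the dust cover stands released in the tray, knob up (x of cover in the frame of tray between -0.05 and 0.05 m and y of cover in the frame of tray between -0.036 and 0.036 m and z of cover in the frame of tray below 0.01 m and angle between cover's own z axis and vertical below 0.1 rad and contact force between the fingers and cover below 0.1 N and linear speed of cover below 0.03 m/s), for 0.2 s.
2. the microscope is drawn out of the holder: its lens is above the tube's mouth level, in the gripper, clear of the holder (height (world z) of lens above 0.085 m and contact force between the fingers and scope above 0.5 N and contact force between scope and holder below 0.1 N), for 0.1 s.
At the end, for the whole second after the job is handed in: Microscope held still by the gripper alone, within 0.2 rad of vertical, lens down, 30 to 70 mm above the specimen's top and within 15 mm of its centre; cover released in the tray, level, knob up; specimen within 4 mm and bystanders within 20 mm of their starts (all of step 1 and angle between scope's own z axis and vertical below 0.2 rad and z of lens in the frame of specimen between 0.04 and 0.08 m and horizontal distance between lens and specimen below 0.015 m and height (world z) of tail above 0.2 m and linear speed of scope below 0.02 m/s and angular speed of scope below 0.15 rad/s and contact force between the fingers and scope above 0.5 N and contact force between scope and stage below 0.1 N and contact force between scope and specimen below 0.1 N and contact force between scope and holder below 0.1 N and contact force between scope and tray below 0.1 N and contact force between scope and cover below 0.1 N and distance of specimen from where it was at the start of the episode below 0.004 m and distance of each of hex_key, screwdriver, mouse, oil, blocks_box, coupon, flange from where it was at the start of the episode below 0.02 m); the arm keeps its last pose, push and grip.
It fails at once if the microscope touches the specimen or the stage (contact force between scope and specimen above 0.3 N or contact force between scope and stage above 0.3 N).
It fails at once if the microscope is dropped (linear speed of scope above 0.6 m/s and contact force between the fingers and scope below 0.05 N).
It fails at once if the cover is dropped (linear speed of cover above 0.6 m/s and contact force between the fingers and cover below 0.05 N).
It fails at once if the specimen is pushed out of its place (distance of specimen from where it was at the start of the episode above 0.005 m).
It fails at once if another thing on the bench is moved more than 20 mm (distance of any of hex_key, screwdriver, mouse, oil, blocks_box, coupon, flange from where it was at the start of the episode above 0.02 m).
It also fails if it takes over 72 s, if anything falls off the work surface, if the arm or the gripper's body presses on something with over 40 N, if the wrist force passes 120 N, or if a joint passes its speed limit or range.

## Working session

There is one attempt and no reset: what is moved stays moved. The work goes in short steps, Python scripts to look and compute and a shell command to move; the robot and the scene stay as the last step left them, time stands still between calls to the robot, and variables do not carry over. Pictures are saved under pics/ and viewed, about 8 in all and at most 12, crops included, and the job is handed in when it is done.

```bash
ls; mkdir -p pics; cat > h.py <<'E'
import numpy as np, cv2
from station import sense, capture, camera_model
def cam(name):
    m=camera_model(name); K=np.array(m["mtx"])
    if "xyz" in m: R=np.array(m["orientation"]); t=np.array(m["xyz"])
    else:
        s=sense(); T=np.array(m["tool_from_camera"]); Rt=np.array(s["ee_rot"])
        R=Rt@T[:3,:3]; t=Rt@T[:3,3]+np.array(s["tcp_pos"])
    return K,m["k1"],R,t
def proj(c,P):
    K,k1,R,t=c; p=(np.atleast_2d(P)-t)@R; s=np.c_[p[:,0],-p[:,1]]/-p[:,2:3]
    s=s*(1+k1*(s**2).sum(1,keepdims=True)); return s@np.diag([K[0,0],K[1,1]])+K[:2,2]
def ray(c,uv):
    K,k1,R,t=c; d=(np.atleast_2d(uv)-K[:2,2])/[K[0,0],K[1,1]]; s=d.copy()
    for _ in range(20): s=d/(1+k1*(s**2).sum(1,keepdims=True))
    v=np.c_[s[:,0],-s[:,1],-np.ones(len(s))]@R.T; return t,v
def plane(c,uv,z):
    t,v=ray(c,uv); return t+v*((z-t[2])/v[:,2:3])
def tri(c1,u1,c2,u2):
    a,v=ray(c1,u1); b,w=ray(c2,u2); out=[]
    for p,q in zip(v,w):
        l=np.linalg.lstsq(np.c_[p,-q],b-a,rcond=None)[0]; out.append(((a+l[0]*p)+(b+l[1]*q))/2)
    return np.array(out)
E
python3 - <<'E'
from h import *
for n in("top","side"):
    c=cam(n); im=capture(n); cv2.imwrite(f"pics/{n}0.png",im); print(n,c[3],c[2][:,2]); 
    cv2.imwrite(f"pics/{n}0v.png",cv2.resize(im,(768,576)))
print(sense())
E
```

```text
pics
top [ 0.33726438 -0.03149244  1.53799714] [-0.1330257  -0.00957349  0.99106635]
side [-0.18212414 -0.70153866  0.71087619] [-0.62746881 -0.58492512  0.51395087]
{'time_s': 0.1, 'joints': array([-5.28527024e+01,  2.20884551e+01,  3.88753853e-01, -2.45522336e-02,
       -6.84142292e+01, -1.48171463e+01]), 'joint_velocities': array([-0.00737994, -0.11951444,  0.19310511,  0.15461523,  0.01499929,
        0.01447769]), 'effort': array([-5.73234920e-04, -3.91689599e+01,  1.87934071e+01,  4.23185840e+00,
        1.34485558e-02, -8.01574879e-05]), 'tcp_pos': array([ 0.23733733, -0.57775024,  0.29125656]), 'ee_rot': array([[-9.25069887e-01, -3.79795897e-01, -8.83134006e-04],
       [-3.79796904e-01,  9.25068094e-01,  1.82556665e-03],
       [ 1.23616369e-04,  2.02418829e-03, -9.99997944e-01]]), 'wrist_force': array([0.49754375, 0.24516151, 0.61001563]), 'moment': array([ 0.05705298,  0.01219762, -0.006385  ]), 'gripper_width': 0.9964255938798736}
```

View pics/top0v.png

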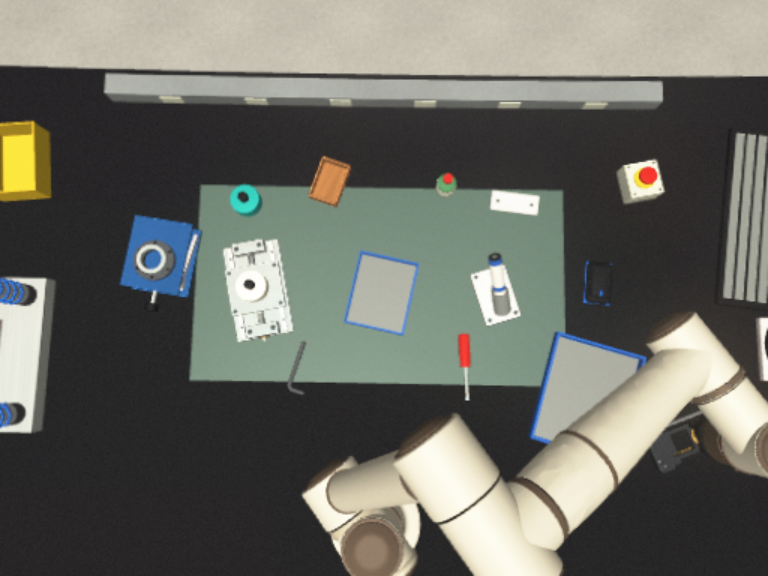

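View pics/side0v.png

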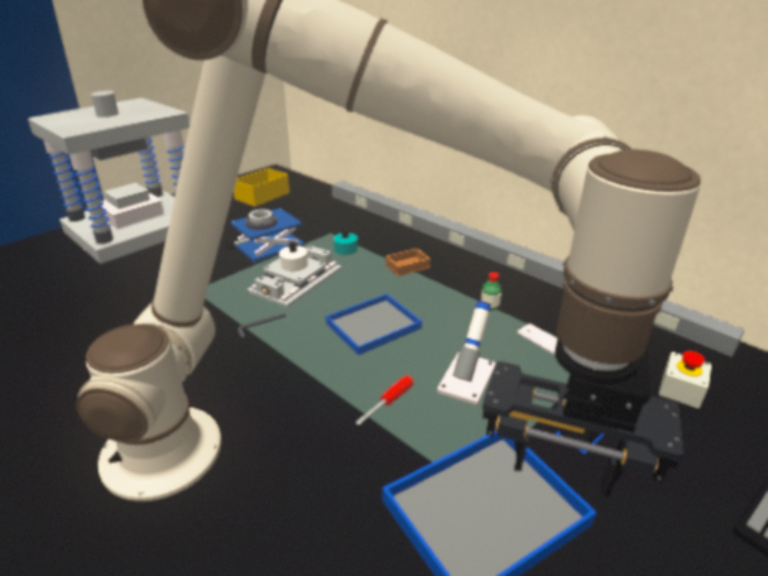

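Top picture (768-wide pixels): there are two trays, a small one at (382,293) and a large one at (590,390); the job needs the smaller. There are two covers, the white one on the stage at (250,285) and a turquoise one at (245,199); the white one is meant. The holder and scope are at (496,290), with the tail at (494,258) leaning +x. I'll measure them and confirm in one crop.

```bash
cat > m.py <<'E'
from h import *
im=cv2.imread("pics/top0.png"); c=cam("top"); hsv=cv2.cvtColor(im,cv2.COLOR_BGR2HSV); H,S,V=cv2.split(hsv)
vis=im.copy()
def big(mask,box):
    x0,y0,x1,y1=box; m=np.zeros_like(mask,np.uint8); m[y0:y1,x0:x1]=mask[y0:y1,x0:x1]*255
    cs=cv2.findContours(m,cv2.RETR_EXTERNAL,cv2.CHAIN_APPROX_NONE)[0]; k=max(cs,key=cv2.contourArea)
    cv2.drawContours(vis,[k],-1,(0,0,255),1); return k
k=big((H>100)&(H<125)&(S>120),(220,160,290,230)); r=cv2.minAreaRect(k)
P=plane(c,cv2.boxPoints(r),0.022); print("tray",P.mean(0),np.linalg.norm(np.diff(P,axis=0),axis=1),np.degrees(np.arctan2(*(P[1]-P[0])[1::-1])),np.degrees(np.arctan2(*(P[2]-P[1])[1::-1])))
k=big(V<80,(155,178,180,200)); r=cv2.minAreaRect(k); print("knob",r,plane(c,r[0],0.046+0.064), cv2.contourArea(k))
k=big((V>150)&(S<60),(305,165,352,220)); r=cv2.minAreaRect(k); print("foot",r); P=plane(c,cv2.boxPoints(r),0.014); print(P,P.mean(0))
k=big((H>100)&(H<125)&(S>120),(318,160,345,200)); print("ring",cv2.minAreaRect(k))
cv2.imwrite("pics/crop1.png",cv2.resize(vis[110:230,130:360],None,fx=3.4,fy=3.4,interpolation=cv2.INTER_CUBIC))
s=cv2.imread("pics/side0.png"); cv2.imwrite("pics/s_crop.png",cv2.resize(s[190:275,280:345],None,fx=7,fy=7,interpolation=cv2.INTER_CUBIC))
E
python3 m.py
```

```text
tray [ 0.51120799 -0.00288783  0.022     ] [0.17028407 0.14133438 0.16971901] -10.987952816931054 -101.70914065929853
knob ((166.0, 189.0), (4.0, 6.0), 90.0) [[0.51476131 0.28122151 0.11      ]] 19.5
foot ((329.4000244140625, 196.20001220703125), (38.57978439331055, 25.298219680786133), 71.56504821777344)
[[ 0.56042037 -0.2028174   0.014     ]
 [ 0.59003361 -0.28616846  0.014     ]
 [ 0.46299658 -0.32731605  0.014     ]
 [ 0.43387397 -0.24491197  0.014     ]] [ 0.51183113 -0.26530347  0.014     ]
ring ((329.8584899902344, 174.75473022460938), (3.5713741779327393, 7.554830074310303), 74.05460357666016)
```

View pics/crop1.png

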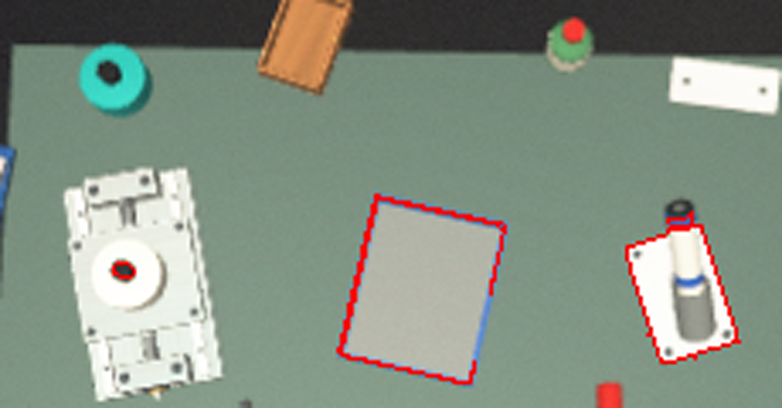

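The crop confirms the white cover on the stage at crop (128,272), the small 170x140 tray at (422,290), and the scope in its holder at (690,270). The turquoise cap at (113,80) is left alone. Going above the cover.

```bash
python3 -m inch '[{"hand":0,"slide":[2,5,2],"yaw":0},{"hand":0,"slide":[4,10,4],"yaw":0},{"hand":0,"slide":[6,16,5],"yaw":0},{"hand":0,"slide":[8,22,5],"yaw":0},{"hand":0,"slide":[10,28,5],"yaw":0},{"hand":0,"slide":[12,34,5],"yaw":0},{"hand":0,"slide":[14,40,5],"yaw":0},{"hand":0,"slide":[16,46,5],"yaw":0},{"hand":0,"slide":[18,52,5],"yaw":0},{"hand":0,"slide":[20,56,5],"yaw":0}]'
python3 -m inch '[{"hand":0,"slide":[1.5,5,0],"yaw":0},{"hand":0,"slide":[3,10,0],"yaw":0},{"hand":0,"slide":[4.5,15,0],"yaw":0},{"hand":0,"slide":[6,20,0],"yaw":0},{"hand":0,"slide":[7,25,0],"yaw":0},{"hand":0,"slide":[7.7,30,0],"yaw":0},{"hand":0,"slide":[7.7,30,0],"yaw":0},{"hand":0,"slide":[7.7,30,0],"yaw":0}]'
python3 - <<'E'
from h import *
print(sense()); c=cam("wrist"); im=capture("wrist"); cv2.imwrite("pics/w1.png",im); print(c[3],c[2][:,2], proj(c,[[.515,.281,.11],[.515,.281,.086]]))
E
```

```text
time_s: 1.35
tcp_pos: [0.4374, -0.0158, 0.3423]
ee_rot: [[-0.924, -0.382, 0.0], [-0.382, 0.924, 0.0], [-0.0, 0.0, -1.0]]
wrist_force: [0.9, -0.8, 0.5]
gripper_width: 1.002
time_s: 2.35
tcp_pos: [0.5142, 0.2817, 0.3416]
ee_rot: [[-0.925, -0.38, -0.001], [-0.38, 0.925, -0.001], [0.002, -0.0, -1.0]]
wrist_force: [0.3, -0.5, 0.6]
gripper_width: 0.999
{'time_s': 2.35, 'joints': array([ 4.45278324e+01,  1.65821760e+01, -4.61852852e-01, -9.86563647e-03,
       -7.30523445e+01, -1.12174221e+02]), 'joint_velocities': array([-1.01998725, -1.18328699, -0.27829596,  0.22784635,  0.04346428,
       -0.01738692]), 'effort': array([ 5.36183361e-01, -3.38689971e+01,  1.93141258e+01,  4.24807280e+00,
       -6.25237240e-02, -1.27096882e-03]), 'tcp_pos': array([0.51417515, 0.28167267, 0.34158631]), 'ee_rot': array([[-9.24872333e-01, -3.80275479e-01, -1.31463808e-03],
       [-3.80274302e-01,  9.24873141e-01, -1.06210816e-03],
       [ 1.61976714e-03, -4.82391380e-04, -9.99998572e-01]]), 'wrist_force': array([ 0.32858924, -0.48155569,  0.64156101]), 'moment': array([ 0.0220668 , -0.05669236,  0.07275132]), 'gripper_width': 0.998787748746004}
[0.45288282 0.25618601 0.43433884] [-0.22164051 -0.08991866  0.9709738 ] [[256.16345826 179.36767794]
 [256.20811478 174.82459224]]
```

View pics/w1.png

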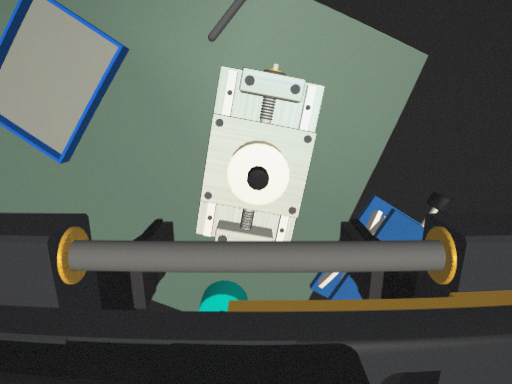

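The picture shows the knob at (258,178) in the white cover's disc, about 2 px from the prediction. Measuring it.

```bash
python3 - <<'E'
from h import *
im=cv2.imread("pics/w1.png"); c=cam("wrist"); g=im.max(2)
m=np.zeros_like(g); m[160:198,240:278]=(g[160:198,240:278]<70)*255
k=max(cv2.findContours(m,cv2.RETR_EXTERNAL,cv2.CHAIN_APPROX_NONE)[0],key=cv2.contourArea)
for f in (cv2.minEnclosingCircle(k)[0],cv2.fitEllipse(k)[0]): print(f,plane(c,f,.108))
m=np.zeros_like(g); m[135:212,220:296]=(g[135:212,220:296]>238)*255
k=max(cv2.findContours(m,cv2.RETR_EXTERNAL,cv2.CHAIN_APPROX_NONE)[0],key=cv2.contourArea)
f=cv2.fitEllipse(k); print(f,plane(c,f[0],.086)); 
E
```

```text
(257.5, 177.5) [[0.51339512 0.28123682 0.108     ]]
(257.4859619140625, 177.6492156982422) [[0.51354163 0.28128179 0.108     ]]
((257.7154846191406, 173.9884796142578), (60.12468338012695, 61.53464889526367), 89.69900512695312) [[0.51384533 0.28172003 0.086     ]]
```

```bash
python3 -m inch '[{"hand":0,"slide":[0,0,-5],"yaw":0},{"hand":0,"slide":[0,0,-10],"yaw":0},{"hand":0,"slide":[0,0,-15],"yaw":0},{"hand":0,"slide":[0,0,-17],"yaw":0},{"hand":0,"slide":[0,0,-18],"yaw":0},{"hand":0,"slide":[0,0,-18],"yaw":0}]'
python3 -m inch '[{"hand":1,"slide":[0,0,0],"yaw":0},{"hand":1,"slide":[0,0,0],"yaw":0},{"hand":1,"slide":[0,0,0],"yaw":0},{"hand":1,"slide":[0,0,0],"yaw":0},{"hand":1,"slide":[0,0,0],"yaw":0},{"hand":1,"slide":[0,0,0],"yaw":0},{"hand":1,"slide":[0,0,0],"yaw":0},{"hand":1,"slide":[0,0,0],"yaw":0}]'
```

```text
time_s: 3.15
tcp_pos: [0.5147, 0.2813, 0.1626]
ee_rot: [[-0.925, -0.379, 0.0], [-0.379, 0.925, 0.0], [-0.0, -0.0, -1.0]]
wrist_force: [0.2, -0.0, 0.5]
gripper_width: 1.0
time_s: 4.15
tcp_pos: [0.5145, 0.282, 0.1622]
ee_rot: [[-0.925, -0.38, -0.0], [-0.38, 0.925, 0.0], [0.0, 0.0, -1.0]]
wrist_force: [-0.2, 0.5, 0.4]
gripper_width: 0.24
```

```bash
python3 -m inch '[{"hand":1,"slide":[0,0,1],"yaw":0},{"hand":1,"slide":[0,0,3],"yaw":0},{"hand":1,"slide":[0,0,6],"yaw":0},{"hand":1,"slide":[0,0,9],"yaw":0},{"hand":1,"slide":[0,0,9],"yaw":0}]'
python3 -m inch '[{"hand":1,"slide":[0,-2,0],"yaw":0},{"hand":1,"slide":[0,-6,0],"yaw":0},{"hand":1,"slide":[0,-10,0],"yaw":0},{"hand":1,"slide":[0,-14,0],"yaw":0},{"hand":1,"slide":[0,-18,0],"yaw":0},{"hand":1,"slide":[0,-22,0],"yaw":0},{"hand":1,"slide":[0,-26,0],"yaw":0},{"hand":1,"slide":[-0.3,-28,0],"yaw":0},{"hand":1,"slide":[-0.3,-28.4,0],"yaw":0},{"hand":1,"slide":[-0.3,-28.4,0],"yaw":0}]'
```

```text
time_s: 4.78
tcp_pos: [0.5155, 0.2826, 0.2555]
ee_rot: [[-0.925, -0.38, 0.005], [-0.38, 0.925, 0.004], [-0.006, 0.002, -1.0]]
wrist_force: [0.7, -0.5, -1.7]
gripper_width: 0.24
time_s: 6.02
tcp_pos: [0.5114, -0.002, 0.2519]
ee_rot: [[-0.925, -0.38, -0.0], [-0.38, 0.925, 0.0], [0.0, 0.0, -1.0]]
wrist_force: [0.3, -0.3, -1.1]
gripper_width: 0.246
```

```bash
python3 -m inch '[{"hand":1,"slide":[0,0,-3],"yaw":0},{"hand":1,"slide":[0,0,-7],"yaw":0},{"hand":1,"slide":[0,0,-10],"yaw":0},{"hand":1,"slide":[0,0,-12],"yaw":0},{"hand":1,"slide":[0,0,-12.7],"yaw":0},{"hand":1,"slide":[0,0,-12.9],"yaw":0},{"hand":1,"slide":[0,0,-13],"yaw":0},{"hand":1,"slide":[0,0,-13],"yaw":0}]'
python3 - <<'E'
from h import *
im=capture("side"); c=cam("side"); p=proj(c,[[.511,-.003,.005]])[0].astype(int); print(p)
x,y=p; cv2.imwrite("pics/s2.png",cv2.resize(im[y-70:y+50,x-80:x+80],None,fx=4,fy=4))
E
```

```text
time_s: 7.02
tcp_pos: [0.5119, -0.0019, 0.123]
ee_rot: [[-0.925, -0.38, 0.002], [-0.38, 0.925, 0.0], [-0.002, -0.0, -1.0]]
wrist_force: [0.4, -0.3, -1.9]
gripper_width: 0.242
[247 215]
```

```bash
python3 -m inch '[{"hand":1,"slide":[0,0,-0.1],"yaw":0},{"hand":1,"slide":[0,0,-0.2],"yaw":0},{"hand":1,"slide":[0,0,-0.2],"yaw":0}]'
```

```text
time_s: 7.45
tcp_pos: [0.5115, -0.0021, 0.1202]
ee_rot: [[-0.925, -0.38, -0.0], [-0.38, 0.925, -0.0], [0.0, 0.0, -1.0]]
wrist_force: [0.6, 0.4, -0.8]
gripper_width: 0.246
```

```bash
python3 -m inch '[{"hand":1,"slide":[0,0,-0.1],"yaw":0},{"hand":1,"slide":[0,0,-0.2],"yaw":0},{"hand":1,"slide":[0,0,-0.2],"yaw":0}]'
```

```text
time_s: 7.82
tcp_pos: [0.5115, -0.002, 0.12]
ee_rot: [[-0.925, -0.381, 0.0], [-0.381, 0.925, -0.0], [-0.0, -0.0, -1.0]]
wrist_force: [-4.4, 1.3, 10.9]
gripper_width: 0.239
```

Contact with the tray floor (+11 N). Release and rise.

```bash
python3 -m inch '[{"hand":1,"slide":[0,0,0.15],"yaw":0},{"hand":0.5,"slide":[0,0,0.15],"yaw":0},{"hand":0,"slide":[0,0,0.15],"yaw":0},{"hand":0,"slide":[0,0,0.15],"yaw":0},{"hand":0,"slide":[0,0,0.15],"yaw":0},{"hand":0,"slide":[0,0,0.15],"yaw":0},{"hand":0,"slide":[0,0,4],"yaw":0},{"hand":0,"slide":[0,0,10],"yaw":0},{"hand":0,"slide":[0,0,16],"yaw":0},{"hand":0,"slide":[0,0,18],"yaw":0}]'
python3 -m inch '[{"hand":0,"slide":[0,-5,0],"yaw":0},{"hand":0,"slide":[0,-10,0],"yaw":0},{"hand":0,"slide":[0,-15,0],"yaw":0},{"hand":0,"slide":[0,-20,0],"yaw":0},{"hand":0,"slide":[0,-24,0],"yaw":0},{"hand":0,"slide":[0,-24,0],"yaw":0},{"hand":0,"slide":[0,-24,0],"yaw":0}]'
python3 - <<'E'
from h import *
im=capture("side"); c=cam("side"); cv2.imwrite("pics/s3.png",im); s=im[170:260,190:290]
w=capture("wrist"); cv2.imwrite("pics/w3.png",w)
out=np.zeros((384,1024,3),np.uint8); out[:,:512]=w; out[:,512:]=cv2.resize(s,(512,384))
cv2.imwrite("pics/v3.png",cv2.resize(out,(800,300)))
E
```

```text
time_s: 9.07
tcp_pos: [0.5127, -0.0019, 0.3028]
ee_rot: [[-0.925, -0.38, 0.008], [-0.38, 0.925, 0.002], [-0.008, -0.001, -1.0]]
wrist_force: [0.6, -0.9, -1.2]
gripper_width: 0.993
time_s: 9.95
tcp_pos: [0.5113, -0.2419, 0.298]
ee_rot: [[-0.925, -0.38, -0.001], [-0.38, 0.925, 0.0], [0.0, 0.001, -1.0]]
wrist_force: [0.3, -0.0, 0.2]
gripper_width: 0.998
```

View pics/v3.png

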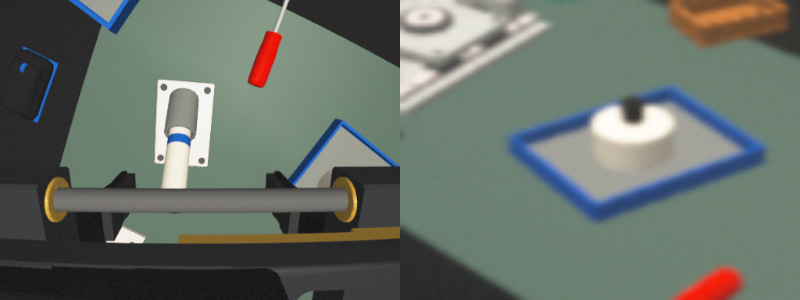

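Left (wrist): the foot spans about (157,80)-(215,166), the tube is at (182,113), and the barrel comes up towards the gripper. Right (side): the cover stands in the tray, knob up. Measuring the holder pose.

```bash
python3 - <<'E'
from h import *
c=cam("wrist"); im=cv2.imread("pics/w3.png"); hsv=cv2.cvtColor(im,cv2.COLOR_BGR2HSV)
m=((hsv[...,2]>170)&(hsv[...,1]<50)).astype(np.uint8)*255; m[:, :180]=0; m[:,290:]=0; m[215:]=0; m[:90]=0
k=np.vstack([q for q in cv2.findContours(m,cv2.RETR_EXTERNAL,cv2.CHAIN_APPROX_NONE)[0] if cv2.contourArea(q)>100])[:,0]
W=plane(c,k.astype(float),.014)
r=cv2.minAreaRect((W[:,:2]*1000).astype(np.float32)); print(r); print(cv2.boxPoints(r))
b=((hsv[...,0]>100)&(hsv[...,0]<125)&(hsv[...,1]>120)).astype(np.uint8)*255; b[:, :190]=0; b[:,265:]=0;b[:150]=0;b[230:]=0
q=max(cv2.findContours(b,cv2.RETR_EXTERNAL,cv2.CHAIN_APPROX_NONE)[0],key=cv2.contourArea); print("ring",cv2.minAreaRect(q))
for y in range(176,230,8):
    row=hsv[y,195:265]; on=np.where((row[:,2]>150)&(row[:,1]<60))[0]+195; print(y,on.min(),on.max())
E
```

```text
((513.282958984375, -268.5801696777344), (129.75540161132812, 81.26237487792969), 18.03357696533203)
[[ 439.01398 -250.02945]
 [ 464.17072 -327.29984]
 [ 587.55194 -287.1309 ]
 [ 562.3952  -209.8605 ]]
ring ((229.1317901611328, 177.60340881347656), (28.941499710083008, 13.955839157104492), 6.115502834320068)
176 199 264
184 198 264
192 198 264
200 198 264
208 198 264
216 210 240
224 208 239
```

```bash
python3 - <<'E'
from h import *
a=np.radians(18); u=np.array([np.cos(a),np.sin(a),1])/2**.5; M=np.array([.513,-.2687,.076])
P=np.array([M+(s-55)*u for s in (55,70,80,100,120,150)]); print(P.round(4))
K=np.array(camera_model("top")["mtx"])
print("wrist",proj(cam("wrist"),P).round(1).tolist()); print("top",proj(cam("top"),P).round(1).tolist()); print("side",proj(cam("side"),P).round(1).tolist())
im=cv2.imread("pics/top0.png"); s=cv2.imread("pics/side0.png"); w=cv2.imread("pics/w3.png")
def dr(i,c):
    for p in proj(c,P): cv2.circle(i,tuple(int(round(x*8)) for x in p),8,(0,0,255),-1,shift=3)
    return i
dr(w,cam("wrist"));dr(im,cam("top"));dr(s,cam("side"))
o=np.hstack([cv2.resize(w[90:240,170:300],(260,300)),cv2.resize(im[155:225,300:360],(257,300)),cv2.resize(s[190:275,280:345],(229,300))]); cv2.imwrite("pics/v4.png",o)
E
```

```text
[[ 0.513  -0.2687  0.076 ]
 [10.6005  3.0089 10.6826]
 [17.3255  5.194  17.7537]
 [30.7754  9.5642 31.8958]
 [44.2254 13.9343 46.0379]
 [64.4004 20.4896 67.2511]]
wrist [[230.0, 171.2], [284.9, -240.3], [284.4, -237.7], [284.0, -235.9], [283.9, -235.2], [283.8, -234.7]]
top [[333.2, 193.7], [448.1, 932.6], [437.8, 869.3], [431.9, 832.9], [429.8, 820.0], [428.4, 811.2]]
side [[313.0, 232.6], [303.8, 56.3], [195.5, 374.0], [81.8, 716.1], [24.9, 889.2], [-21.2, 1030.2]]
```

View pics/v4.png

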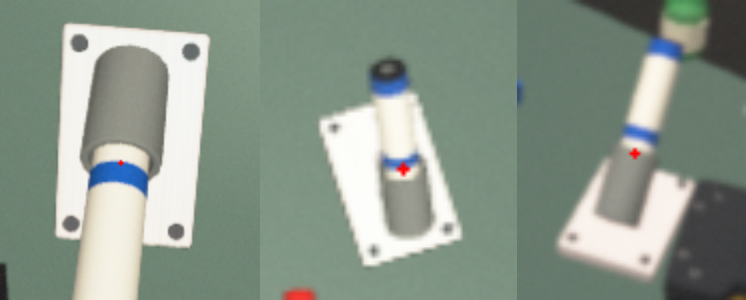

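```bash
python3 - <<'E'
from h import *
a=np.radians(18); u=np.array([np.cos(a),np.sin(a),1])/2**.5; M=np.array([.513,-.2687,.076])
P=np.array([M+(s-55)*u/1000 for s in (55,120,150)]); print(P.round(4))
print("wrist",proj(cam("wrist"),P).round(1).tolist()); print("top",proj(cam("top"),P).round(1).tolist()); print("side",proj(cam("side"),P).round(1).tolist())
print(tri(cam("top"),[[329.9,171.3]],cam("side"),[[322.9,201.9]]))
E
```

```text
[[ 0.513  -0.2687  0.076 ]
 [ 0.5567 -0.2545  0.122 ]
 [ 0.5769 -0.2479  0.1432]]
wrist [[230.0, 171.2], [222.9, 233.1], [219.0, 266.6]]
top [[333.2, 193.7], [331.1, 178.5], [330.1, 171.3]]
side [[313.0, 232.6], [319.2, 211.3], [322.0, 201.7]]
[[ 0.57788082 -0.24877477  0.14202166]]
```

```bash
python3 -m inch '[{"hand":0,"slide":[2.5,-0.6,0],"yaw":-0.076},{"hand":0,"slide":[4.5,-1.3,0],"yaw":-0.076},{"hand":0,"slide":[4.5,-1.3,-4],"yaw":-0.076},{"hand":0,"slide":[4.5,-1.3,-8],"yaw":-0.076},{"hand":0,"slide":[4.5,-1.3,-11],"yaw":-0.076},{"hand":0,"slide":[4.5,-1.3,-12.5],"yaw":-0.076},{"hand":0,"slide":[4.5,-1.3,-12.5],"yaw":-0.076},{"hand":0,"slide":[4.5,-1.3,-12.5],"yaw":-0.076}]'
python3 -m inch '[{"hand":1,"slide":[0,0,0],"yaw":0},{"hand":1,"slide":[0,0,0],"yaw":0},{"hand":1,"slide":[0,0,0],"yaw":0},{"hand":1,"slide":[0,0,0],"yaw":0},{"hand":1,"slide":[0,0,0],"yaw":0},{"hand":1,"slide":[0,0,0],"yaw":0},{"hand":1,"slide":[0,0,0],"yaw":0},{"hand":1,"slide":[0,0,0],"yaw":0}]'
```

```text
time_s: 11.05
tcp_pos: [0.5575, -0.255, 0.1748]
ee_rot: [[-0.951, -0.309, 0.003], [-0.309, 0.951, -0.001], [-0.002, -0.002, -1.0]]
wrist_force: [0.1, 0.2, 0.3]
gripper_width: 0.999
time_s: 12.05
tcp_pos: [0.5565, -0.255, 0.1732]
ee_rot: [[-0.951, -0.309, -0.0], [-0.309, 0.951, 0.0], [0.0, 0.0, -1.0]]
wrist_force: [-0.2, 0.4, 0.4]
gripper_width: 0.313
```

```bash
python3 -m inch '[{"hand":1,"slide":[0.34,0.11,0.35],"yaw":0},{"hand":1,"slide":[0.67,0.22,0.71],"yaw":0},{"hand":1,"slide":[1.01,0.33,1.06],"yaw":0},{"hand":1,"slide":[1.34,0.44,1.41],"yaw":0},{"hand":1,"slide":[1.68,0.55,1.77],"yaw":0},{"hand":1,"slide":[2.02,0.66,2.12],"yaw":0},{"hand":1,"slide":[2.02,0.66,2.12],"yaw":0}]'
```

```text
time_s: 12.92
tcp_pos: [0.5772, -0.2484, 0.1949]
ee_rot: [[-0.951, -0.309, 0.001], [-0.309, 0.951, -0.0], [-0.001, -0.0, -1.0]]
wrist_force: [0.2, -0.1, -1.3]
gripper_width: 0.312
```

```bash
python3 -m inch '[{"hand":1,"slide":[0.34,0.11,0.35],"yaw":0},{"hand":1,"slide":[0.67,0.22,0.71],"yaw":0},{"hand":1,"slide":[1.01,0.33,1.06],"yaw":0},{"hand":1,"slide":[1.34,0.44,1.41],"yaw":0},{"hand":1,"slide":[1.68,0.55,1.77],"yaw":0},{"hand":1,"slide":[1.68,0.55,1.77],"yaw":0}]'
python3 - <<'E'
from h import *
im=capture("side"); c=cam("side"); cv2.imwrite("pics/v5.png",cv2.resize(im[140:280,240:400],(640,560))); print(sense()["tcp_pos"])
E
```

```text
time_s: 13.68
tcp_pos: [0.594, -0.2429, 0.2126]
ee_rot: [[-0.951, -0.309, 0.001], [-0.309, 0.951, -0.0], [-0.001, -0.0, -1.0]]
wrist_force: [-0.0, -0.7, -0.4]
gripper_width: 0.314
[ 0.5936788  -0.24289647  0.21223012]
```

View pics/v5.png

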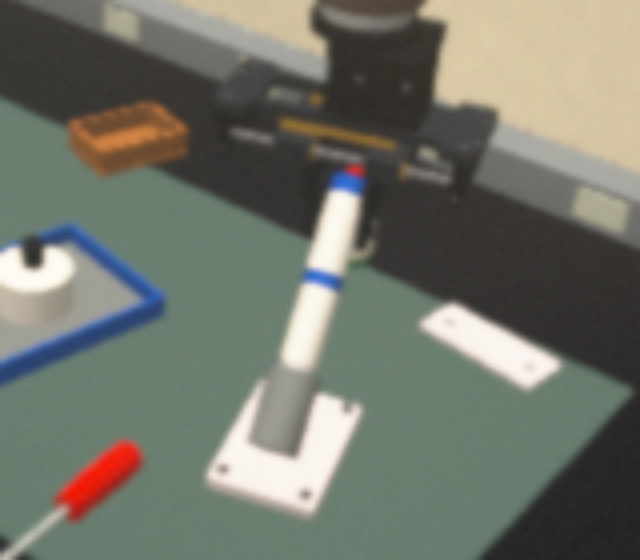

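The scope is drawn to the mouth at 45° with the lens level with the tube mouth, tail at (348,180). Since the tool only yaws, I'll swing the barrel upright in the grip by levering it against the tube's upper lip.

```bash
python3 -m inch '[{"hand":1,"slide":[-0.4,-0.12,0.4],"yaw":0},{"hand":1,"slide":[-0.76,-0.25,0.7],"yaw":0},{"hand":1,"slide":[-1.3,-0.42,1.1],"yaw":0},{"hand":1,"slide":[-1.8,-0.6,1.5],"yaw":0},{"hand":1,"slide":[-2.4,-0.77,1.9],"yaw":0},{"hand":1,"slide":[-3.0,-0.97,2.25],"yaw":0},{"hand":1,"slide":[-3.6,-1.17,2.55],"yaw":0},{"hand":1,"slide":[-4.2,-1.36,2.8],"yaw":0},{"hand":1,"slide":[-4.2,-1.36,2.8],"yaw":0}]'
python3 - <<'E'
from h import *
im=capture("side"); c=cam("side"); cv2.imwrite("pics/v6.png",cv2.resize(im[140:280,240:400],(640,560))); print(sense()["wrist_force"])
E
```

```text
time_s: 14.85
tcp_pos: [0.5547, -0.2565, 0.2445]
ee_rot: [[-0.951, -0.309, 0.013], [-0.309, 0.951, -0.002], [-0.012, -0.006, -1.0]]
wrist_force: [6.8, 4.9, 6.8]
gripper_width: 0.311
[4.98569881 5.21635421 7.40962129]
```

View pics/v6.png

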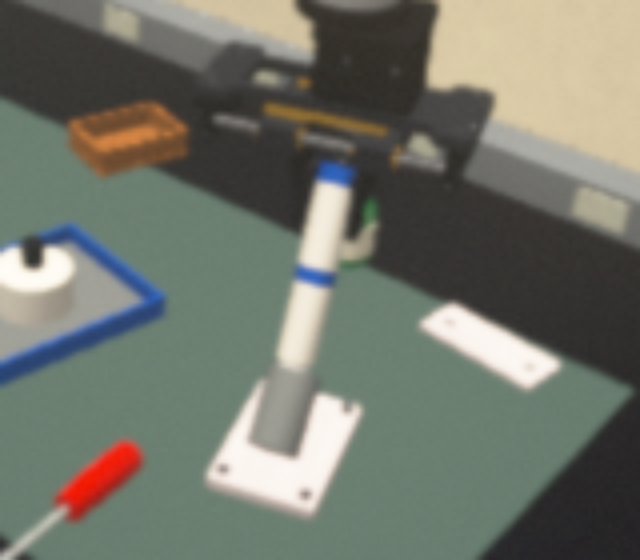

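The barrel is steeper, with the lens still at the mouth (295,360) and forces around 10 N. Continuing to vertical.

```bash
python3 -m inch '[{"hand":1,"slide":[-0.6,-0.2,0.3],"yaw":0},{"hand":1,"slide":[-1.2,-0.4,0.5],"yaw":0},{"hand":1,"slide":[-1.9,-0.62,0.7],"yaw":0},{"hand":1,"slide":[-2.5,-0.8,0.9],"yaw":0},{"hand":1,"slide":[-3.1,-1.0,1.0],"yaw":0},{"hand":1,"slide":[-3.7,-1.2,1.1],"yaw":0},{"hand":1,"slide":[-4.1,-1.33,1.1],"yaw":0},{"hand":1,"slide":[-4.1,-1.33,1.1],"yaw":0}]'
python3 -m inch '[{"hand":1,"slide":[0.2,0.1,1],"yaw":0},{"hand":1,"slide":[0.2,0.1,4],"yaw":0},{"hand":1,"slide":[0.2,0.1,8],"yaw":0},{"hand":1,"slide":[0.2,0.1,11],"yaw":0},{"hand":1,"slide":[0.2,0.1,11],"yaw":0},{"hand":1,"slide":[0.2,0.1,11],"yaw":0}]'
python3 - <<'E'
from h import *
w=capture("wrist"); im=capture("side"); cv2.imwrite("pics/w7.png",w);cv2.imwrite("pics/s7.png",im); t=capture("top"); cv2.imwrite("pics/t7.png",t)
cv2.imwrite("pics/v7.png",np.hstack([cv2.resize(im[100:280,240:400],(355,400)),cv2.resize(w,(445,400))]))
E
```

```text
time_s: 15.9
tcp_pos: [0.5133, -0.2698, 0.2562]
ee_rot: [[-0.951, -0.31, 0.012], [-0.31, 0.951, -0.002], [-0.01, -0.006, -1.0]]
wrist_force: [3.5, 5.6, 12.0]
gripper_width: 0.311
time_s: 16.65
tcp_pos: [0.5113, -0.2687, 0.3594]
ee_rot: [[-0.951, -0.308, -0.004], [-0.308, 0.951, 0.002], [0.003, 0.003, -1.0]]
wrist_force: [-0.6, 0.2, -1.4]
gripper_width: 0.311
```

View pics/v7.png

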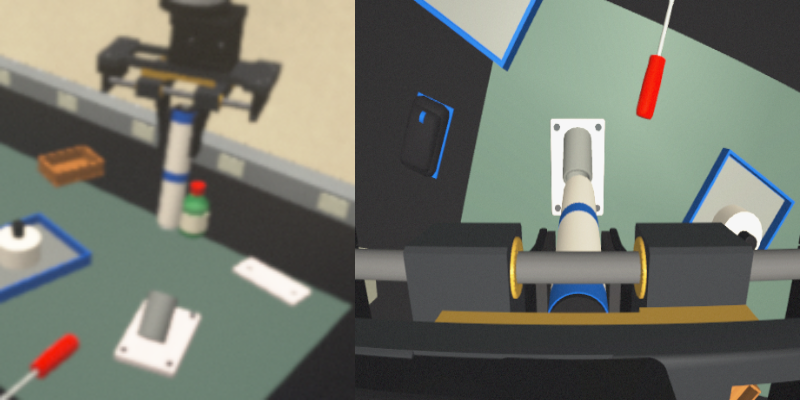

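The scope is out and near-vertical, clear of the holder: side view tail (182,115), lens (171,225). I'll measure the axis from the barrel midlines in the side and wrist views.

```bash
cat > ax.py <<'E'
from h import *
import sys
def mid(im,pts,tol=60,half=30):
    out=[]
    for y,x in pts:
        r=im[y].astype(int); ref=r[x]; a=x
        ok=lambda q: abs(r[q]-ref).max()<tol
        while ok(a-1) and x-a<half: a-=1
        b=x
        while ok(b+1) and b-x<half: b+=1
        out.append((( a+b)/2,y,b-a+1))
    return np.array(out)
E
python3 - <<'E'
from ax import *
s=cv2.imread("pics/s7.png"); w=cv2.imread("pics/w7.png")
ys=range(158,200,3); A=mid(s,[(y,int(round(240+(182+(y-151.75)/49.5*-11)*160/355))) for y in ys],45,14); print(A)
B=mid(w,[(y,256) for y in range(172,240,4)],70,45); print(B)
E
```

```text
[[320.5 158.    8. ]
 [320.5 161.    8. ]
 [320.  164.    9. ]
 [319.5 167.    8. ]
 [319.  170.    9. ]
 [319.  173.    9. ]
 [319.  176.    9. ]
 [318.5 179.   10. ]
 [319.5 182.    6. ]
 [317.  185.    9. ]
 [317.  188.    9. ]
 [316.5 191.   10. ]
 [316.  194.    9. ]
 [320.  197.   19. ]]
[[256.  172.   25. ]
 [256.  176.   61. ]
 [255.5 180.   60. ]
 [255.5 184.   60. ]
 [255.5 188.   60. ]
 [255.5 192.   60. ]
 [257.  196.   17. ]
 [256.5 200.   32. ]
 [257.  204.   21. ]
 [257.  208.   33. ]
 [257.  212.   39. ]
 [257.  216.   43. ]
 [257.  220.   47. ]
 [257.  224.   49. ]
 [257.  228.   49. ]
 [257.  232.   51. ]
 [257.  236.   51. ]]
```

```bash
python3 - <<'E'
from h import *
st=sense(); R=np.array(st["ee_rot"]); G=np.array(st["tcp_pos"])+.051*R[:,2]; l=np.array([.951,.309,0]); c=cam("side"); cw=cam("wrist")
for a in (-12,-8,-4,0,4,8,12):
    r=np.radians(a); d=np.array([0,0,1])*np.cos(r)+l*np.sin(r)
    p=proj(c,[G+.03*d,G,G-.03*d,G-.09*d,G-.12*d]); q=proj(cw,[G-.12*d])
    f=lambda y:np.interp(y,p[:,1],p[:,0]); print(a,p.round(1)[[0,-1]].tolist(),[round(float(f(y)),1) for y in (158,176,194)],q.round(1))
E
```

```text
-12 [[321.1, 151.2], [319.1, 195.0]] [320.8, 320.0, 319.2] [[256.9 223.7]]
-8 [[321.3, 150.8], [318.2, 196.9]] [320.8, 319.6, 318.4] [[256.9 213.7]]
-4 [[321.6, 150.4], [317.3, 198.6]] [320.9, 319.3, 317.7] [[256.8 203.7]]
0 [[321.8, 150.0], [316.3, 200.2]] [320.9, 319.0, 317.0] [[256.8 193.8]]
4 [[322.0, 149.8], [315.4, 201.7]] [321.0, 318.7, 316.4] [[256.8 183.9]]
8 [[322.3, 149.5], [314.5, 202.9]] [321.0, 318.4, 315.8] [[256.8 174. ]]
12 [[322.5, 149.3], [313.6, 204.0]] [321.1, 318.2, 315.3] [[256.8 164.1]]
```

```bash
python3 -m inch '[{"hand":1,"slide":[0,1,0],"yaw":0},{"hand":1,"slide":[0,3,0],"yaw":0},{"hand":1,"slide":[0,6,0],"yaw":0},{"hand":1,"slide":[0,10,0],"yaw":0},{"hand":1,"slide":[0,14,0],"yaw":0},{"hand":1,"slide":[0,18,0],"yaw":0},{"hand":1,"slide":[0,22,0],"yaw":0},{"hand":1,"slide":[0,26,0],"yaw":0},{"hand":1,"slide":[0,29,0],"yaw":0},{"hand":1,"slide":[0,31,0],"yaw":0}]'
python3 -m inch '[{"hand":1,"slide":[0,3,0],"yaw":0},{"hand":1,"slide":[0.2,7,0],"yaw":0},{"hand":1,"slide":[0.4,11,0],"yaw":0},{"hand":1,"slide":[0.6,15,0],"yaw":0},{"hand":1,"slide":[0.6,19,0],"yaw":0},{"hand":1,"slide":[0.6,22,0],"yaw":0},{"hand":1,"slide":[0.6,23.5,0],"yaw":0},{"hand":1,"slide":[0.6,24.1,0],"yaw":0},{"hand":1,"slide":[0.6,24.1,0],"yaw":0}]'
python3 -m inch '[{"hand":1,"slide":[0,0,-1],"yaw":0},{"hand":1,"slide":[0,0,-3],"yaw":0},{"hand":1,"slide":[0,0,-5],"yaw":0},{"hand":1,"slide":[0,0,-6.5],"yaw":0},{"hand":1,"slide":[0,0,-7.2],"yaw":0},{"hand":1,"slide":[0,0,-7.2],"yaw":0},{"hand":1,"slide":[0,0,-7.2],"yaw":0}]'
python3 - <<'E'
from h import *
w=capture("wrist"); im=capture("side"); cv2.imwrite("pics/w8.png",w);cv2.imwrite("pics/s8.png",im); st=sense()
G=np.array(st["tcp_pos"])-[0,0,.051]; c=cam("side"); print(st["tcp_pos"]); print(proj(c,[[.5137,.2815,.056]]))
for a in (-4,0,4,8):
    r=np.radians(a); d=np.array([.951*np.sin(r),.309*np.sin(r),np.cos(r)]); print(a,proj(c,[G-.12*d]),proj(cam("wrist"),[G-.12*d]))
x,y=proj(c,[[.5137,.2815,.1]])[0].astype(int)
cv2.imwrite("pics/v8.png",np.hstack([cv2.resize(im[y-60:y+30,x-40:x+40],(355,400)),cv2.resize(w,(445,400))])); print(x-40,y-60)
E
```

```text
time_s: 18.05
tcp_pos: [0.5117, 0.0436, 0.3613]
ee_rot: [[-0.95, -0.311, 0.0], [-0.311, 0.95, 0.0], [-0.0, 0.0, -1.0]]
wrist_force: [0.1, 0.0, -1.1]
gripper_width: 0.312
time_s: 19.18
tcp_pos: [0.5183, 0.2819, 0.3612]
ee_rot: [[-0.951, -0.309, -0.0], [-0.309, 0.951, -0.0], [0.0, -0.0, -1.0]]
wrist_force: [-0.5, -0.2, -1.2]
gripper_width: 0.312
time_s: 20.05
tcp_pos: [0.5189, 0.2823, 0.29]
ee_rot: [[-0.951, -0.309, 0.001], [-0.309, 0.951, 0.001], [-0.002, 0.0, -1.0]]
wrist_force: [0.3, 0.4, -1.1]
gripper_width: 0.311
[0.51874182 0.28232129 0.28994682]
[[195.30337079 174.36487044]]
-4 [[196.09172172 158.18823779]] [[257.04394877 202.96060792]]
0 [[194.83962771 159.14924679]] [[257.04279823 193.02964595]]
4 [[193.56233258 159.9793673 ]] [[257.04269173 183.12530104]]
8 [[192.26490152 160.67306641]] [[257.0436588  173.23900951]]
154 104
```

View pics/v8.png

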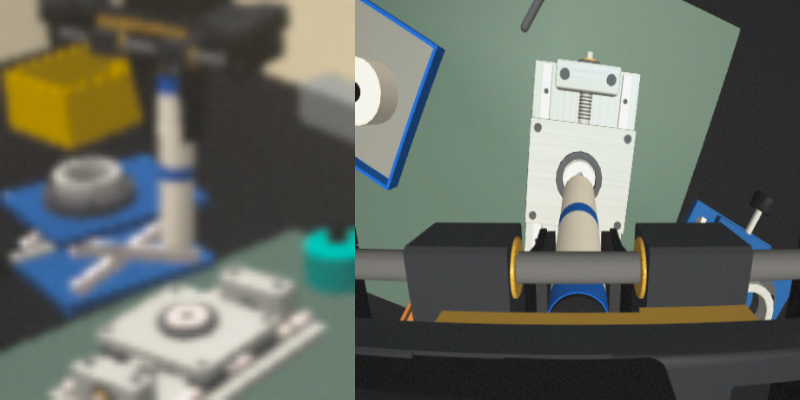

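```bash
python3 - <<'E'
from h import *
st=sense(); G=np.array(st["tcp_pos"])-[0,0,.051]; cw=cam("wrist"); c=cam("side")
t=np.linspace(0,2*np.pi,60)
for a in (-4,0,4,8):
    r=np.radians(a); d=np.array([.951*np.sin(r),.309*np.sin(r),np.cos(r)]); e=np.array([-.309,.951,0]); f=np.cross(d,e)
    rim=G-.12*d+.014*(np.outer(np.cos(t),e)+np.outer(np.sin(t),f)); q=proj(cw,rim); s=proj(c,rim); print(a,"wrist",q.min(0).round(1),q.max(0).round(1),"side",s.min(0).round(1),s.max(0).round(1),"lens",(G-.12*d).round(4))
w=cv2.imread("pics/w8.png"); print([ (y,w[y,257].tolist()) for y in range(150,196,2)])
print(proj(cw,[[.5137,.2815,.056]]))
cv2.imwrite("pics/v9.png",cv2.resize(w[135:225,205:310],None,fx=6,fy=6,interpolation=cv2.INTER_CUBIC))
E
```

```text
-4 wrist [240.1 186.2] [274.  219.4] side [192.4 156.3] [199.8 160.1] lens [0.5267 0.2849 0.1192]
0 wrist [240.  176.3] [274.1 209.4] side [191.1 157.5] [198.6 160.8] lens [0.5187 0.2823 0.1189]
4 wrist [239.8 166.3] [274.3 199.4] side [189.8 158.5] [197.3 161.5] lens [0.5108 0.2797 0.1192]
8 wrist [239.6 156.4] [274.5 189.4] side [188.4 159.4] [196.1 162. ] lens [0.5029 0.2772 0.1201]
[(150, [108, 109, 108]), (152, [128, 133, 132]), (154, [185, 195, 198]), (156, [242, 245, 246]), (158, [242, 245, 246]), (160, [243, 245, 246]), (162, [243, 245, 246]), (164, [242, 245, 246]), (166, [197, 209, 207]), (168, [163, 180, 188]), (170, [163, 185, 192]), (172, [164, 184, 195]), (174, [166, 185, 194]), (176, [162, 184, 194]), (178, [166, 188, 196]), (180, [168, 189, 198]), (182, [168, 187, 198]), (184, [166, 187, 198]), (186, [167, 187, 198]), (188, [165, 187, 198]), (190, [169, 191, 199]), (192, [169, 190, 200]), (194, [154, 133, 124])]
[[257.71923355 172.69560508]]
```

View pics/v9.png

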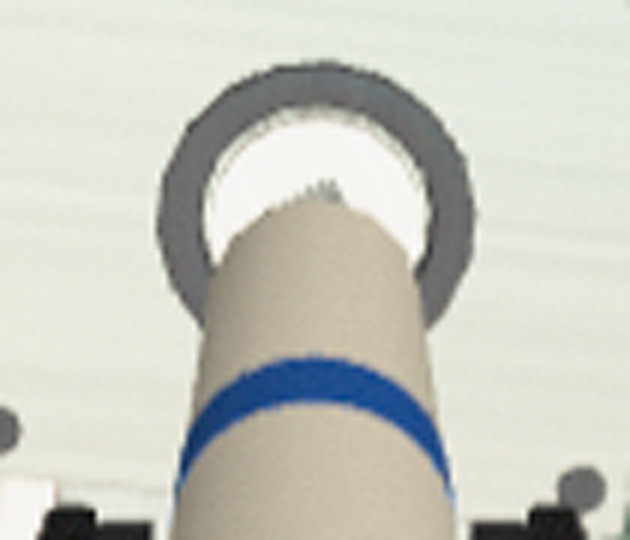

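The nest and specimen are centred near (257.7,172). The lens edge at row 168 gives a tilt of about 3.3° and the lens about 2 mm off the specimen centre. Final small correction and descent.

```bash
python3 -m inch '[{"hand":1,"slide":[0.1,0.1,-0.4],"yaw":0},{"hand":1,"slide":[0.2,0.1,-0.9],"yaw":0},{"hand":1,"slide":[0.2,0.1,-1.2],"yaw":0},{"hand":1,"slide":[0.2,0.1,-1.3],"yaw":0},{"hand":1,"slide":[0.2,0.1,-1.3],"yaw":0},{"hand":1,"slide":[0.2,0.1,-1.3],"yaw":0},{"hand":1,"slide":[0.2,0.1,-1.3],"yaw":0},{"hand":1,"slide":[0.2,0.1,-1.3],"yaw":0}]'
python3 - <<'E'
from h import *
st=sense(); G=np.array(st["tcp_pos"])-[0,0,.051]; r=np.radians(3.3); print("lens",G-.12*np.array([.951*np.sin(r),.309*np.sin(r),np.cos(r)]),st["wrist_force"],np.abs(st["joint_velocities"]).max())
w=capture("wrist"); print([(y,w[y,257].tolist()) for y in range(160,176,2)])
im=capture("side"); t=capture("top")
cv2.imwrite("pics/v10.png",np.hstack([cv2.resize(im,(400,300)),cv2.resize(t,(400,300))]))
E
```

```text
time_s: 21.15
tcp_pos: [0.5205, 0.2831, 0.2762]
ee_rot: [[-0.951, -0.309, 0.0], [-0.309, 0.951, 0.0], [-0.0, 0.0, -1.0]]
wrist_force: [0.1, -0.2, -0.7]
gripper_width: 0.316
lens [0.51395363 0.28097854 0.1054273 ] [ 0.08251877 -0.22383288 -0.73398835] 0.11924358015484994
[(160, [242, 245, 246]), (162, [242, 245, 246]), (164, [242, 245, 246]), (166, [225, 233, 235]), (168, [164, 181, 187]), (170, [164, 184, 194]), (172, [165, 184, 195]), (174, [164, 186, 194])]
```

View pics/v10.png

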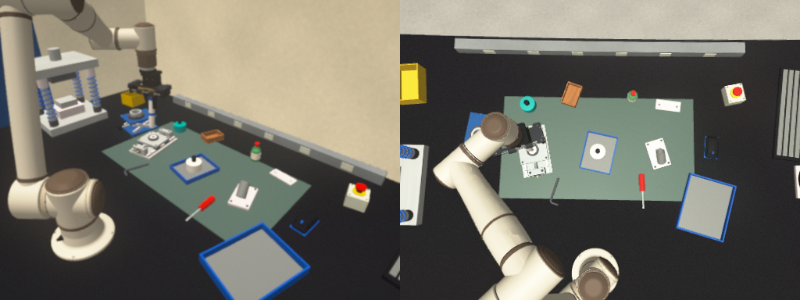

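The cover is in the small tray at top view (598,152), the bystanders look unmoved, and the scope is held over the stage. Handing in.

```bash
python3 -c "
from station import finish_job
print(finish_job())"
```

```text
the job is handed in; nothing more can be done
None
```

The job is handed in at about 21 s of the 72 s allowed; `finish_job()` gives no verdict. The cover stands released in the smaller blue tray, knob up. The microscope is held upright over the specimen.

- **How the scope was turned:** the tool can only yaw, so I gripped the scope about 120 mm from the lens and drew it out to the mouth of the tube. I then levered it upright in the grip against the tube's upper lip. Wrist force read at most about 13 N at the checks.
- **Lens position:** my last estimate puts the lens within about 1 mm of the specimen's centre and about 49 mm above its top. The barrel leans about 3°, where 11° is allowed.
- **Stillness and grip:** the arm was still, the jaws were open about 27 mm on the 28 mm barrel, and the wrist carried only the scope's weight.
- **Specimen and bystanders:** the specimen was seen in its nest just before the last small descent. The bystanders look unmoved in the final pictures, though I did not measure them; the flange was partly hidden behind the arm in the last top view.
- **Disagreement:** the tilt came out differently by view: about 2° and 4° in two side-view readings, and about 3.3° in the wrist view. I used 3.3°; the spread is about 3 mm at the lens, inside the 15 mm allowed. No check failed.

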